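# Mix the blood tubes on the hand-cranked carousel and park it at its gate

### The arm

A 6-joint arm with a two-finger parallel gripper is mounted at the origin on the work surface. World frame = base frame: x ahead of the robot, y to its left, z up, the work surface at z = 0. Lengths are in m, angles in rad, forces in N, time in s.
With the tool pointing down it reaches from about 0.375 to 0.975 m from the base axis. Payload 3.8 kg.
Tool frame: the origin (TCP) lies midway between the tips of the shut fingers; the grasp point (between the pads) lies 19 mm behind it; z points along the fingers, y is the line along which they close (so a half turn about z gives the same grasp; the last joint's range is limited). The gripper opens to 85 mm and grips with 20 to 120 N. Pads are 22 mm wide; open, the fingers measure 114 mm over their backs; the gripper's body (76 mm by 85 mm) begins 54 mm behind the grasp point. The pads swing forward as they close: fully open they stand 13 mm farther back than shut.
Start: joints at [1.182, 0.264, 1.604, -0, 1.274, -0.037], TCP at [0.233, 0.634, 0.207] pointing down, gripper open.
Joint ranges: [-2.63, 2.63], [-0.94, 2.18], [0.31, 2.57], [-1.31, 4.45], [0, 2.66], [-2.55, 2.55]. Speed limits (rad/s): [2.57, 2.57, 3.14, 3.14, 3.14, 3.14].

### API

Orientations are given as a rotation vector (axis times angle).
In Python, from workcell import * gives the robot as it stands. The module is installed in compiled form; this text tells all that it offers.
- The arm moves only by the tool apply_moves, never from a script. Its arguments are lists of equal length, an entry for each row: "fingers": the opening, from 0 (shut) to 1 (fully open); "travel": the shift along the tool's x, y, z normalised to -1 to 1, where 1 is 0.05 m, a list of three; "rotation": the turn, a rotation vector about the tool's x, y, z normalised to -1 to 1, where 1 is 6 degrees, a list of three. In form: {"fingers": [fingers, ...], "travel": [[dx, dy, dz], ...], "rotation": [[ax, ay, az], ...]}. A call has 1 to 12 rows; each row shifts and turns the commanded pose from where the row before left it, along the tool's axes as they then stand; what a row does not reach is not made up. A row lasts 1/10 s, in which the tool goes at most 50 mm and 8.59 degrees, less where a joint would pass 70% of its speed; a pose out of reach is approached as far as the arm can. A call with a number of a shift or a turn outside -1 to 1 is refused whole. A call with a gripper value outside its range is refused whole. The fingers move at their own pace and stop on an object; "newtons" is the grip in N (left out, the last holds). Time passes only in rows, so rows that do not move let the fingers close. It gives the time, the measured TCP pose, the force, the opening and the grip force at its end, in the units of the state.
- read_state(): the state, without advancing time (a new reading comes with each control period).
- read_camera(name): name is "side" or "top"; returns a dict with "image" (384x512x3 uint8, red, green, blue), "fx", "fy", "cx", "cy" (pixels), "extrinsics" (4x4, takes a point from world to camera coordinates). Camera axes: x right, y down, z forward; pixel columns grow to the right and rows downward; lengths in m; the calibration is good to about 2 mm. A picture is of the moment at which its call begins. There is no depth.
- finish_job(): hands the job in; it is judged then, once.
Trained networks look in the newest picture that a camera, given by its name, has taken for a name from the list of things; names that differ only in an ending like _2 or _b are one class to them, and where a whole thing is asked for, a point or a joint stands for the part that bears it (a point fixed in the world has none). Each returns a list of dicts, best first, with "p" (0 to 1); they miss things now and then, are a little off and sometimes report something else, mostly with a low value. They report only what shows in the picture. A call takes as long as a camera call.
- regions_of(camera, name): "mask" (384x512 bool, what is visible of it) and "bbox" ([left, top, width, height] in pixels, round what is visible of it).
- tip_of(camera, name): "location" ([column, row] in pixels: a listed point, or the origin of a listed thing).
The state is a dict: "time": time; "q": joint angles; "joint_vel": joint speeds; "joint_torque": joint torques, N m; "tool_pos": TCP position; "tcp_rot": TCP orientation; "wrist_force": force on the tool from outside, world axes, zero at the start; "torque": the same for the moment, N m; "width": opening from 0.0 (shut) to 1.0 (fully open); "grip_force": force on a finger pad.
Only numpy, scipy, OpenCV 4.12 (cv2) and the standard library are available. Lean on these libraries where they do the work, as an engineer would, in place of code of your own. Each camera call takes 0.05 s, during which the arm holds its last target. There are 200 camera calls.

### The job

Mix the blood tubes: take the crank handle on top of the tube mixer and turn it anticlockwise (seen from above) until the carousel with the tubes itself goes round at about 21 turns a minute, keep the carousel between 18 and 24 turns a minute for at least six seconds without a break, and never let it exceed 28 turns a minute, or the samples froth. Then slow it down and bring it to a standstill with its index tab standing between the two pins of the gate, and let go of the handle. Drive it by the crank only, keep off the carousel and its tubes, and leave the other things on the bench where they are.

Things in the scene. Friction and masses are not known exactly. Their poses are not given: they have to be found in the camera images.
- mixer: The tube mixer's fixed base, a low white round housing 250 mm across with a dark blue foot ring; it stands on the bench and does not move. Origin on the vertical axis of rotation at bench height; its own +x axis points from the axis to the gate. Carousel and crank both turn about this vertical axis.
- carousel (a joint): Angle of the carousel on the base, rad: 0 (and every whole turn, 2 pi) has the index tab in the middle of the gate; grows anticlockwise seen from above and counts on over whole turns without wrapping. Noisy like the poses. 18, 21, 24 and 28 turns a minute are 1.88, 2.20, 2.51 and 2.93 rad/s.
- disc (a point): Centre of the carousel's top face, 67 mm above the bench, on the axis: an aluminium disc 236 mm across carrying ten capped tubes 15 to 18 mm thick, 92 mm from the axis, up to 137 mm above the bench, and a hub 44 mm across up to 147 mm. Nominal 2.0 kg, inertia 0.013 kg m2 (0.75 to 1.35 times that), dry friction of bearing and felt brake 0.0084 N m (0.55 to 1.6 times that), drag 0.001 N m s/rad.
- tab (a point): Point in the middle of the index tab's outer part: a white bar 22 mm wide and 8 mm thick that sticks out of the carousel's rim to 167 mm from the axis; the point lies 150 mm from the axis and 62 mm above the bench and goes round with the carousel.
- gate (a point): Fixed point half-way between the two upright steel pins of the gate, 150 mm from the axis and 62 mm above the bench; tab and gate points coincide when the carousel is parked. The pins are 12 mm thick, 56 mm apart between centres, 50 mm tall, on a white foot at the side of the base; the tab passes over them.
- grip (a point): Middle of the black crank handle, 190 mm above the bench, 60 mm from the axis; goes round with the crank. An upright round sleeve 24 mm thick, from 160 to 218 mm above the bench, that spins freely on its pin, so a gripper can hold it without turning. It sits on the end of a flat steel arm (150 to 158 mm above the bench) that turns about the carousel's axis, any number of turns.
- coupling (a point): Point on the axis at the crank's hub, 154 mm above the bench. The crank is NOT rigidly tied to the carousel: it drives it through a fluid coupling of nominal torque 0.010 N m s/rad times (crank speed minus carousel speed). The carousel lags (time constant about 1.2 s) and settles slower than the crank; with the crank held still the coupling and the bearing friction slow it down.
- reagent_bottle: Bystander: brown capped bottle 68 mm across and 150 mm tall near the mixer; origin under its centre.
- beaker: Bystander: clear empty beaker 72 mm across and 85 mm tall near the mixer; origin under its centre.
- buffer_vial: Bystander: small white capped vial 36 mm across and 55 mm tall; origin under its centre.
- tip_box: Bystander: white box of pipette tips 85 x 120 mm, 53 mm tall, on the robot's right; origin under its centre.

How it is judged:
On the way, in this order (a step that is already met when the one before it is completed fails the run):
1. the carousel turns anticlockwise at 18 to 24 turns a minute for six seconds without a break (velocity of joint carousel between 1.88 and 2.52 rad/s), for 6 s.
2. the carousel stands still with its tab between the gate pins (horizontal distance between tab and gate below 0.018 m and velocity of joint carousel between -0.06 and 0.06 rad/s), for 0.4 s.
At the end, for the whole second after the job is handed in: the carousel is at rest (below 0.05 rad/s) with its index tab between the gate pins (within 18 mm of the middle, 0.12 rad) and the handle is let go (horizontal distance between tab and gate below 0.018 m and velocity of joint carousel between -0.05 and 0.05 rad/s and contact force between the fingers and mixer below 0.1 N); the robot touches nothing.
It fails at once if the carousel exceeds 28 turns a minute (velocity of joint carousel above 2.95 rad/s).
It fails at once if a bystander is pushed about or knocked over (distance of any of reagent_bottle, beaker, buffer_vial, tip_box from where it was at the start of the episode above 0.025 m or angle between any of reagent_bottle, beaker, buffer_vial's own z axis and vertical above 0.5 rad).
It fails at once if the robot presses on the carousel or its tubes instead of the crank (contact force between any of the arm, the fingers and carousel_c0 above 2 N or contact force between any of the arm, the fingers and carousel_c2 above 2 N or contact force between any of the arm, the fingers and carousel_c3 above 2 N).
It also fails if it takes over 61 s, if anything falls off the work surface, if the arm or the gripper's body presses on something with over 40 N, if the wrist force passes 120 N, or if a joint passes its speed limit or range.

## Working session

There is one attempt and no reset: what is moved stays moved. The work goes in short steps, Python scripts to look and compute and a tool call to move; the robot and the scene stay as the last step left them, time stands still between calls to the robot, and variables do not carry over. Pictures are saved under pics/ and viewed, at most 10 in all, crops included, and the job is handed in when it is done.

Besides the shell and the picture viewer there is one more tool, called by a JSON object that holds its "method" and its "body". apply_moves: Moves the arm, as the interface text tells. Scaled input: -1 to 1 covers 0.05 m each way for a shift and 6 degrees each way for a turn. Its arguments: {"type":"object","properties":{"fingers":{"type":"array","items":{"type":"number"}},"travel":{"type":"array","items":{"type":"array","items":{"type":"number"}}},"rotation":{"type":"array","items":{"type":"array","items":{"type":"number"}}},"newtons":{"type":"number"}},"required":["fingers","travel","rotation"]}

```bash
mkdir -p pics
cat > h.py <<'E'
from workcell import *
import numpy as np, cv2
from scipy.spatial.transform import Rotation as R
def ray(c,px):
    T=c["extrinsics"];Rm=T[:3,:3];o=-Rm.T@T[:3,3]
    d=Rm.T@np.array([(px[0]-c["cx"])/c["fx"],(px[1]-c["cy"])/c["fy"],1]);return o,d
def onz(c,px,z):
    o,d=ray(c,px);return o+d*(z-o[2])/d[2]
E
python3 - <<'E'
from h import *
s=read_state();print({k:np.round(v,3) for k,v in s.items()})
H=dict(mixer=0,disc=.067,tab=.062,gate=.062,grip=.19,coupling=.154,reagent_bottle=0,beaker=0,buffer_vial=0,tip_box=0)
for n in("top","side"):
    c=read_camera(n);cv2.imwrite(f"pics/{n}0.png",c["image"][:,:,::-1])
    print(n,c["fx"],np.round(ray(c,(256,192)),2))
    for k,z in H.items():
        for r in tip_of(n,k)[:2]:print(k,np.round(r["location"],1),round(r["p"],2),np.round(onz(c,r["location"],z),3))
E
```

```text
{'time': np.float64(0.0), 'q': array([ 1.182,  0.265,  1.605, -0.   ,  1.274, -0.037]), 'joint_vel': array([-0.001, -0.   , -0.001, -0.   ,  0.001,  0.   ]), 'joint_torque': array([-0.0000e+00, -5.1510e+01, -3.6732e+01,  0.0000e+00,  1.3000e-02,
        0.0000e+00]), 'tool_pos': array([0.232, 0.633, 0.206]), 'tcp_rot': array([-5.500e-01, -3.093e+00,  3.000e-03]), 'wrist_force': array([-0.269, -1.028, -0.712]), 'torque': array([ 0.069,  0.037, -0.006]), 'grip_force': np.float64(0.0), 'width': np.float64(1.003)}
top 421.4250291621048 [[ 0.42 -0.06  1.19]
 [ 0.17 -0.01 -0.98]]
mixer [252.  209.8] 0.77 [ 0.579 -0.059  0.   ]
mixer [349.8 289.7] 0.5 [ 0.361 -0.333  0.   ]
disc [253.1 208. ] 0.84 [ 0.575 -0.062  0.067]
disc [307.3 193.8] 0.25 [ 0.616 -0.207  0.067]
tab [308.4 192. ] 0.85 [ 0.622 -0.211  0.062]
gate [247.1 153.7] 0.78 [ 0.726 -0.043  0.062]
gate [250.1 202.1] 0.62 [ 0.592 -0.053  0.062]
grip [276.6 208.2] 0.68 [ 0.559 -0.117  0.19 ]
coupling [249.7 201. ] 0.63 [ 0.581 -0.053  0.154]
coupling [251.6 208.3] 0.22 [ 0.563 -0.058  0.154]
reagent_bottle [180.7 174.7] 0.69 [0.677 
[... 172 characters left out ...]
 [347.4 291.9] 0.57 [ 0.355 -0.326  0.   ]
side 351.29451681746013 [[-0.17 -0.06  0.81]
 [ 0.74 -0.   -0.67]]
mixer [257.5 224. ] 0.86 [ 0.575 -0.063  0.   ]
disc [257.1 207.5] 0.85 [ 0.58  -0.062  0.067]
disc [303.6 183.1] 0.67 [ 0.692 -0.212  0.067]
tab [303.9 200.4] 0.92 [ 0.616 -0.206  0.062]
gate [245.5 176.7] 0.98 [ 0.73  -0.024  0.062]
grip [278.2 182.2] 0.56 [ 0.553 -0.119  0.19 ]
coupling [258.7 187.2] 0.91 [ 0.574 -0.066  0.154]
reagent_bottle [193.8 195.2] 0.83 [0.707 0.152 0.   ]
beaker [302.1 183.4] 0.67 [ 0.768 -0.221 -0.   ]
buffer_vial [385.8 253.3] 0.73 [ 0.461 -0.431  0.   ]
buffer_vial [195.  195.9] 0.55 [0.704 0.148 0.   ]
tip_box [357.7 284. ] 0.95 [ 0.359 -0.329  0.   ]
```

View pics/top0.png

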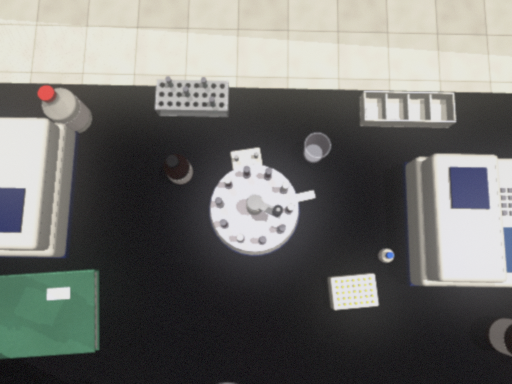

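View pics/side0.png

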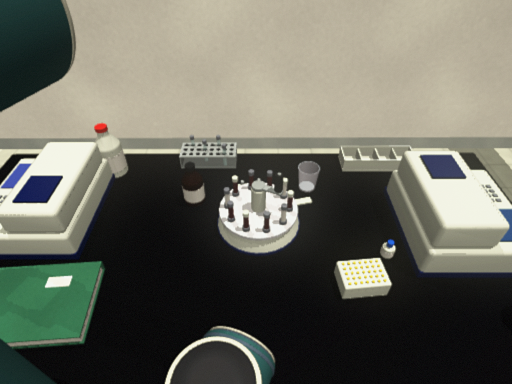

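The top picture shows the mixer at about (254,208), the gate foot at (247,157), the tab at (307,196) and a black knob at (277,211). The side picture agrees. I'll zoom in on the gate and the crank.

Run:
```python
import cv2,numpy as np
a=cv2.imread("pics/top0.png")[140:260,200:320];b=cv2.imread("pics/side0.png")[160:260,205:325]
a=cv2.resize(a,None,fx=3.3,fy=5-.0,interpolation=cv2.INTER_CUBIC) if 0 else cv2.resize(a,(396,396),interpolation=cv2.INTER_CUBIC)
b=cv2.resize(b,(396,330),interpolation=cv2.INTER_CUBIC);b=np.vstack([b,np.zeros((66,396,3),np.uint8)])
cv2.imwrite("pics/z0.png",np.hstack([a,b]))
```

```text
(no output)
```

View pics/z0.png

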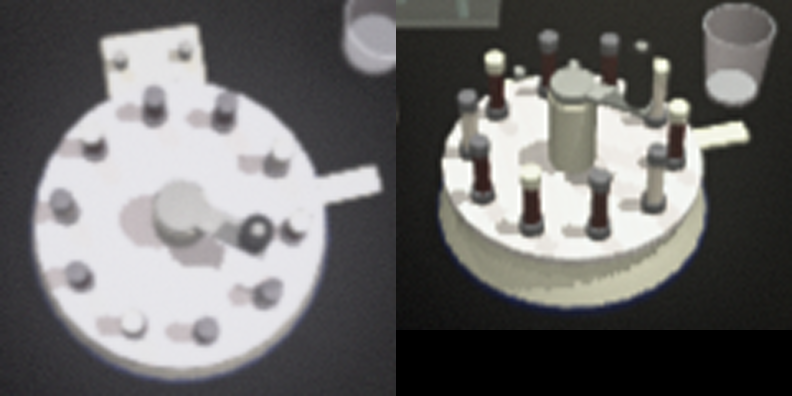

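The zoom shows the gate pins at (120,60) and (184,50), the tab tip at (378,180), the crank hub at (183,208) and the black handle at (257,232). In the side view the handle is black on black, with its highlight at about (640,45).

Run:
```python
from h import *
c=read_camera("top")
p=lambda x,y,z:onz(c,(200+x/3.3,140+y/3.3),z)
a,b=p(120,60,.055),p(184,50,.055);print("pins",a,b,np.linalg.norm(a-b),(a+b)/2)
print("perp ang",np.arctan2(*( (a-b)[[0,1]]*[-1,1])))
for n in("top","side"):
    c=read_camera(n)
    for k in("disc","mixer"):
        m=regions_of(n,k)[0]
        print(n,k,m["bbox"],round(m["p"],2))
    s=cv2.cvtColor(c["image"],cv2.COLOR_RGB2GRAY)
    m=(regions_of(n,"disc")[0]["mask"]).astype(np.uint8)
    ct=max(cv2.findContours(m,0,1)[0],key=cv2.contourArea)[:,0]
    P=np.array([onz(c,q,.067)[:2] for q in ct])
    from scipy.optimize import least_squares
    r=least_squares(lambda v:np.linalg.norm(P-v[:2],axis=1)-.118,[.577,-.062],loss="soft_l1",f_scale=.002);print("circ",r.x,np.median(abs(r.fun)))
    r=least_squares(lambda v:np.linalg.norm(P-v[:2],axis=1)-v[2],[.577,-.062,.118],loss="soft_l1",f_scale=.002);print("circ",r.x,np.median(abs(r.fun)))
c=read_camera("top")
p=lambda x,y,z:onz(c,(200+x/3.3,140+y/3.3),z)
print("grip top",p(257,230,.218),"hub",p(180,208,.158),"tab",p(378,180,.066))
for n in("top","side"):
    c=read_camera(n);T=c["extrinsics"]
    for z in(.16,.218):
        q=T[:3,:3]@[.557,-.117,z]+T[:3,3];print(n,z,c["fx"]*q[0]/q[2]+c["cx"],c["fy"]*q[1]/q[2]+c["cy"])
```

```text
pins [ 0.71480653 -0.01310602  0.055     ] [ 0.72445913 -0.06648427  0.055     ] 0.05424398730851041 [ 0.71963283 -0.03979515  0.055     ]
perp ang 0.17890056395404313
top disc [210.4, 164.2, 104.8, 86.4] 0.6
top mixer [207.9, 148.8, 105.3, 108.9] 0.84
circ [ 0.57777166 -0.06586607] 0.001995488881152918
circ [ 0.57750906 -0.06516384  0.11669598] 0.0010999149302887215
side disc [217.0, 170.3, 95.4, 70.9] 0.86
side mixer [215.3, 170.8, 93.1, 82.6] 0.82
circ [ 0.58945792 -0.0677001 ] 0.01135294256065536
circ [ 0.58877064 -0.06871399  0.1283319 ] 0.009660021788657713
grip top [ 0.55160142 -0.1184887   0.218     ] hub [ 0.57522628 -0.06456168  0.158     ] tab [ 0.61496625 -0.22698536  0.066     ]
top 0.16 275.77317422137287 210.61749631669485
top 0.218 277.25495525685415 207.37969609964944
side 0.16 277.10300384486845 189.51188070300603
side 0.218 277.98377208205835 173.21506387828288
```

{"method": "apply_moves", "body": {"fingers": [1,1,1,1,1,1,1,1,1,1,1,1], "travel": [[0,0,-0.9],[-0.62,-0.66,0],[-0.62,-0.66,0],[-0.62,-0.66,0],[-0.62,-0.66,0],[-0.62,-0.66,0],[-0.62,-0.66,0],[-0.62,-0.66,0],[-0.62,-0.66,0],[-0.62,-0.66,0],[-0.62,-0.66,0],[-0.62,-0.66,0]], "rotation": [[0,0,0],[0,0,0],[0,0,0],[0,0,0],[0,0,0],[0,0,0],[0,0,0],[0,0,0],[0,0,0],[0,0,0],[0,0,0],[0,0,0]], "newtons": 40}}

```text
time: 2.9
tool_pos: [0.4281, 0.1737, 0.2529]
tcp_rot: [0.549, 3.092, 0.001]
wrist_force: [0.8, 0.7, 0.8]
width: 1.001
grip_force: 0.0
```

{"method": "apply_moves", "body": {"fingers": [1,1,1,1,1,1,1,1,1], "travel": [[-0.62,-0.66,0],[-0.62,-0.66,0],[-0.62,-0.66,0],[-0.62,-0.66,0],[-0.62,-0.66,0],[-0.62,-0.66,0],[-0.62,-0.66,0],[0,0,0],[0,0,0]], "rotation": [[0,0,0],[0,0,0],[0,0,0],[0,0,0],[0,0,0],[0,0,0],[0,0,0],[0,0,0],[0,0,0]]}}

```text
time: 3.8
tool_pos: [0.5517, -0.1171, 0.2521]
tcp_rot: [-0.553, -3.092, -0.001]
wrist_force: [0.1, 0.4, -0.1]
width: 0.996
grip_force: 0.0
```

Run:
```python
from h import *
s=read_state();Rm=R.from_rotvec(s["tcp_rot"]).as_matrix();print(s["time"],s["tool_pos"],s["q"],np.round(Rm,3))
print("move to grip (units)",Rm.T@(np.array([.5533,-.1196,.176])-s["tool_pos"])/.05)
c=read_camera("top");cv2.imwrite("pics/t1.png",cv2.resize(c["image"][120:280,160:360,::-1],(800,640-40),interpolation=2))
```

```text
3.8 [ 0.55165994 -0.1170639   0.25212307] [-2.53554488e-01  2.95396675e-02  1.78855297e+00  4.46577354e-04
  1.32448962e+00 -1.47030061e+00] [[-0.938  0.347 -0.001]
 [ 0.347  0.938  0.001]
 [ 0.001  0.    -1.   ]]
move to grip (units) [-0.04992112 -0.03670341  1.52239877]
```

View pics/t1.png

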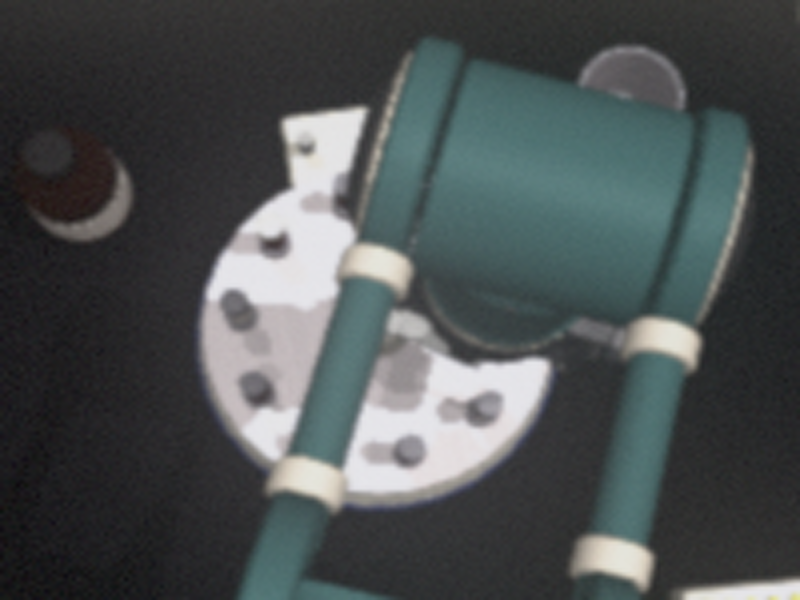

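The wrist hides the right half of the mixer. The gate's left pin shows at (303,145), and the bottle and beaker are untouched. Descending now, then closing.

{"method": "apply_moves", "body": {"fingers": [1,1,1,0,0,0,0,0], "travel": [[-0.05,-0.04,0.75],[0,0,0.77],[0,0,0],[0,0,0],[0,0,0],[0,0,0],[0,0,0],[0,0,0]], "rotation": [[0,0,0],[0,0,0],[0,0,0],[0,0,0],[0,0,0],[0,0,0],[0,0,0],[0,0,0]], "newtons": 40}}

```text
time: 4.65
tool_pos: [0.5556, -0.1179, 0.179]
tcp_rot: [0.549, 3.088, 0.004]
wrist_force: [2.0, 4.5, 4.7]
width: 0.259
grip_force: 39.4
```

Run:
```python
from h import *
c=read_camera("side");s=read_state();print(s["time"],s["tool_pos"],s["wrist_force"],s["torque"],s["width"],s["grip_force"])
d=read_camera("top")
A=cv2.resize(c["image"][140:280,180:345,::-1],(400,340),interpolation=2);B=cv2.resize(d["image"][140:280,180:345,::-1],(400,340),interpolation=2)
cv2.imwrite("pics/s1.png",np.hstack([A,B]))
```

```text
4.7 [ 0.55559839 -0.11793521  0.17892806] [2.14122823 5.36290167 3.61057066] [ 0.73725277 -0.29687563  0.00951565] 0.2598456778461147 39.42299723625183
```

View pics/s1.png

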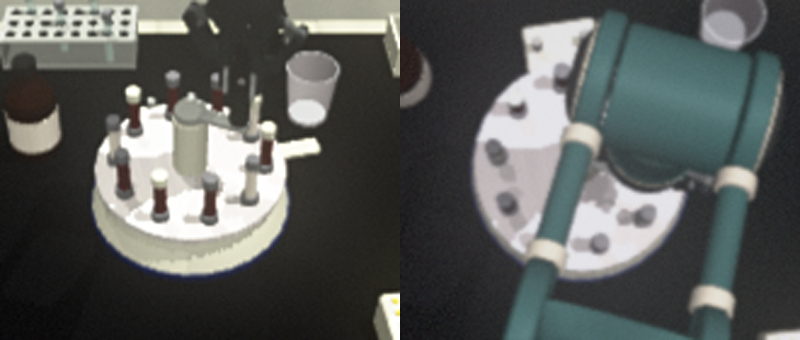

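The handle is gripped, with width 0.26 × 85 mm ≈ 22 mm. The side view leaves the tab clear at (303,148) in the left panel. Next: a generator for the crank rows and a tab tracker.

```bash
cat > gen.py <<'E'
# usage: gen.py step step ... (rad per row); keeps commanded crank angle and xy (tool units of 0.05 m) in st.json
import sys,json,os,numpy as np
C=np.array(json.load(open("c.json"))) if os.path.exists("c.json") else np.array([.578,-.063])
s=json.load(open("st.json")) if os.path.exists("st.json") else dict(th=-1.951,p=[.5536,-.1186])
M=np.array([[-.938,.347],[.347,.938]])
th=s["th"];p=np.array(s["p"]);rows=[]
for d in map(float,sys.argv[1:]):
    th+=d;r=np.round(M@(C+.06*np.array([np.cos(th),np.sin(th)])-p)/.05,2);rows.append([*map(float,r),0]);p=p+M.T@r*.05
json.dump(dict(th=th,p=list(p)),open("st.json","w"));print(rows,round(th,3))
E
cat > look.py <<'E'
from h import *
def tab():
    c=read_camera("side");s=read_state();t=s["time"]
    cv2.imwrite("pics/last.png",c["image"][:,:,::-1])
    g=cv2.cvtColor(c["image"],cv2.COLOR_RGB2GRAY).astype(np.float32);T=c["extrinsics"]
    a=np.arange(-np.pi,np.pi,.01);sc=np.zeros_like(a)
    for r in(.135,.142,.15,.158):
        P=np.stack([.577+r*np.cos(a),-.0635+r*np.sin(a),0*a+.066]);q=T[:3,:3]@P+T[:3,3:]
        u=(c["fx"]*q[0]/q[2]+c["cx"]).astype(np.float32);v=(c["fy"]*q[1]/q[2]+c["cy"]).astype(np.float32)
        sc+=cv2.remap(g,u[None],v[None],1)[0]/4
    k=np.exp(-.5*(np.arange(-20,21)/7)**2);k/=k.sum();f=np.convolve(np.r_[sc[-20:],sc,sc[:20]],k,"valid")
    i=f.argmax();j=np.arange(i-12,i+13)%len(a);w=np.clip(sc[j]-60,0,None)
    an=a[i]+(w*np.arange(-12,13)*.01).sum()/max(w.sum(),1)
    print("t %.3f tab %.3f rel gate %.3f peak %.0f bg %.0f"%(t,an,(an-.176+np.pi)%(2*np.pi)-np.pi,f[i],np.median(f)), "tcp",np.round(s["tool_pos"],4),"F",np.round(s["wrist_force"],1))
    return c,f,a
if __name__=="__main__":tab()
E
python3 - <<'E'
from look import *
c,f,a=tab()
i=[j for j in range(len(f)) if f[j]>=max(f[j-1],f[(j+1)%len(f)]) and f[j]>70];print([(round(a[j],2),round(f[j])) for j in i])
for r in tip_of("side","gate")+tip_of("side","tab"):
    P=onz(c,r["location"],.062);print(r["p"],P,np.arctan2(P[1]+.0635,P[0]-.577))
E
python3 gen.py .03 .09 .14 .18 .22 .26 .29 .31 .314 .314
python3 gen.py $(yes .314159|head -10);python3 gen.py $(yes .314159|head -10)
```

```text
t 4.800 tab -1.324 rel gate -1.500 peak 214 bg 73 tcp [ 0.5556 -0.1179  0.1789] F [3.2 3.8 5. ]
[(np.float64(-2.84), 212), (np.float64(-1.32), 214), (np.float64(-0.94), 78), (np.float64(-0.65), 113), (np.float64(-0.02), 85), (np.float64(0.48), 118)]
0.56 [ 0.69541378 -0.21233481  0.062     ] -0.89874077169303
0.55 [ 0.72981913 -0.02860647  0.062     ] 0.22448380113157396
0.85 [ 0.62186002 -0.21024933  0.062     ] -1.2741262171104715
0.6 [ 0.3134504 -0.3126281  0.062    ] -2.3843168267246098
0.47 [ 0.51446441 -0.05768292  0.062     ] 3.0488392908395032
[[-0.08, 0.01, 0], [-0.1, 0.01, 0], [-0.17, 0.02, 0], [-0.2, 0.07, 0], [-0.23, 0.14, 0], [-0.23, 0.21, 0], [-0.17, 0.3, 0], [-0.09, 0.36, 0], [0.03, 0.37, 0], [0.15, 0.35, 0]] 0.197
[[0.24, 0.29, 0], [0.32, 0.19, 0], [0.37, 0.09, 0], [0.37, -0.03, 0], [0.35, -0.15, 0], [0.28, -0.24, 0], [0.2, -0.32, 0], [0.08, -0.37, 0], [-0.03, -0.37, 0], [-0.14, -0.35, 0]] 3.339
[[-0.24, -0.28, 0], [-0.32, -0.2, 0], [-0.37, -0.08, 0], [-0.37, 0.03, 0], [-0.35, 0.14, 0], [-0.29, 0.24, 0], [-0.19, 0.32, 0], [-0.09, 0.37, 0], [0.03, 0.37, 0], [0.15, 0.35, 0]] 6.48
```

{"method": "apply_moves", "body": {"fingers": [0,0,0,0,0,0,0,0,0,0], "travel": [[-0.08,0.01,0],[-0.1,0.01,0],[-0.17,0.02,0],[-0.2,0.07,0],[-0.23,0.14,0],[-0.23,0.21,0],[-0.17,0.3,0],[-0.09,0.36,0],[0.03,0.37,0],[0.15,0.35,0]], "rotation": [[0,0,0],[0,0,0],[0,0,0],[0,0,0],[0,0,0],[0,0,0],[0,0,0],[0,0,0],[0,0,0],[0,0,0]]}}

```text
time: 5.9
tool_pos: [0.6386, -0.0518, 0.1789]
tcp_rot: [0.55, 3.089, -0.001]
wrist_force: [-1.7, -1.0, 6.9]
width: 0.258
grip_force: 39.7
```

```bash
cat > look.py <<'E'
from h import *
import os
def prof(c,z=.066):
    g=cv2.cvtColor(c["image"],cv2.COLOR_RGB2GRAY).astype(np.float32);T=c["extrinsics"]
    a=np.arange(-np.pi,np.pi,.01);sc=np.zeros_like(a)
    for r in(.135,.142,.15,.158):
        P=np.stack([.577+r*np.cos(a),-.0635+r*np.sin(a),0*a+z]);q=T[:3,:3]@P+T[:3,3:]
        u=(c["fx"]*q[0]/q[2]+c["cx"]).astype(np.float32);v=(c["fy"]*q[1]/q[2]+c["cy"]).astype(np.float32)
        sc+=cv2.remap(g,u[None],v[None],1)[0]/4
    return a,sc
def tab(net=True):
    c=read_camera("side");s=read_state();t=s["time"]
    a,sc=prof(c);sc=sc-np.load("bg.npy")
    k=np.exp(-.5*(np.arange(-20,21)/7)**2);k/=k.sum();f=np.convolve(np.r_[sc[-20:],sc,sc[:20]],k,"valid")
    i=f.argmax();j=np.arange(i-12,i+13)%len(a);w=np.clip(sc[j]-.3*f[i],0,None)
    an=a[i]+(w*np.arange(-12,13)*.01).sum()/max(w.sum(),1)
    print("t %.3f tab %.3f rel gate %.3f peak %.0f"%(t,an,(an-.176+np.pi)%(2*np.pi)-np.pi,f[i]),"tcp",np.round(s["tool_pos"],4),"F",np.round(s["wrist_force"],1))
    if net:
        for r in tip_of("side","tab")[:2]:
            P=onz(c,r["location"],.062);print("  net p %.2f ang %.3f r %.3f"%(r["p"],np.arctan2(P[1]+.0635,P[0]-.577),np.hypot(P[1]+.0635,P[0]-.577)))
if __name__=="__main__":
    import sys;tab(len(sys.argv)>1)
E
python3 - <<'E'
from look import *
im=cv2.imread("pics/last.png")[:,:,::-1]
c=read_camera("side");c2=dict(c);c2["image"]=np.ascontiguousarray(im)
a,s=prof(c2);m=abs(a+1.324)<.22;s[m]=np.interp(a[m],a[~m],s[~m]);np.save("bg.npy",s)
for x,y in((520,70),(575,65)):
    P=onz(c,(205+(x-396)/3.3,160+y/3.3),.055);print(P)
tab(True)
E
```

```text
[ 0.71554058 -0.01445447  0.055     ]
[ 0.72312309 -0.06952439  0.055     ]
t 6.000 tab -0.932 rel gate -1.108 peak 138 tcp [ 0.638  -0.0498  0.179 ] F [ 1.  -0.7  5.4]
  net p 0.97 ang -0.909 r 0.163
```

{"method": "apply_moves", "body": {"fingers": [0,0,0,0,0,0,0,0,0,0], "travel": [[0.24,0.29,0],[0.32,0.19,0],[0.37,0.09,0],[0.37,-0.03,0],[0.35,-0.15,0],[0.28,-0.24,0],[0.2,-0.32,0],[0.08,-0.37,0],[-0.03,-0.37,0],[-0.14,-0.35,0]], "rotation": [[0,0,0],[0,0,0],[0,0,0],[0,0,0],[0,0,0],[0,0,0],[0,0,0],[0,0,0],[0,0,0],[0,0,0]]}}

```text
time: 7.05
tool_pos: [0.5204, -0.0759, 0.1789]
tcp_rot: [0.548, 3.087, 0.0]
wrist_force: [7.4, 2.4, 2.4]
width: 0.262
grip_force: 39.3
```

{"method": "apply_moves", "body": {"fingers": [0,0,0,0,0,0,0,0,0,0], "travel": [[-0.24,-0.28,0],[-0.32,-0.2,0],[-0.37,-0.08,0],[-0.37,0.03,0],[-0.35,0.14,0],[-0.29,0.24,0],[-0.19,0.32,0],[-0.09,0.37,0],[0.03,0.37,0],[0.15,0.35,0]], "rotation": [[0,0,0],[0,0,0],[0,0,0],[0,0,0],[0,0,0],[0,0,0],[0,0,0],[0,0,0],[0,0,0],[0,0,0]]}}

```text
time: 8.05
tool_pos: [0.6385, -0.0512, 0.1789]
tcp_rot: [0.549, 3.089, -0.001]
wrist_force: [-1.7, 0.8, 8.3]
width: 0.257
grip_force: 40.0
```

```bash
python3 look.py;python3 gen.py $(yes .314159|head -10)
```

```text
t 8.100 tab 2.301 rel gate 2.125 peak 128 tcp [ 0.6376 -0.0481  0.1788] F [-0.4  1.2  9. ]
[[0.24, 0.29, 0], [0.32, 0.19, 0], [0.37, 0.09, 0], [0.37, -0.03, 0], [0.35, -0.15, 0], [0.28, -0.24, 0], [0.2, -0.32, 0], [0.08, -0.37, 0], [-0.03, -0.37, 0], [-0.14, -0.35, 0]] 9.622
```

{"method": "apply_moves", "body": {"fingers": [0,0,0,0,0,0,0,0,0,0], "travel": [[0.24,0.29,0],[0.32,0.19,0],[0.37,0.09,0],[0.37,-0.03,0],[0.35,-0.15,0],[0.28,-0.24,0],[0.2,-0.32,0],[0.08,-0.37,0],[-0.03,-0.37,0],[-0.14,-0.35,0]], "rotation": [[0,0,0],[0,0,0],[0,0,0],[0,0,0],[0,0,0],[0,0,0],[0,0,0],[0,0,0],[0,0,0],[0,0,0]]}}

```text
time: 9.1
tool_pos: [0.5205, -0.0761, 0.1789]
tcp_rot: [0.548, 3.088, 0.0]
wrist_force: [7.2, 1.8, 4.1]
width: 0.257
grip_force: 39.6
```

```bash
python3 look.py;python3 gen.py $(yes .314159|head -10)
```

```text
t 9.150 tab -1.767 rel gate -1.943 peak 160 tcp [ 0.5216 -0.0787  0.1789] F [ 3.3 -1.6  5.8]
[[-0.24, -0.28, 0], [-0.32, -0.2, 0], [-0.37, -0.08, 0], [-0.37, 0.03, 0], [-0.35, 0.14, 0], [-0.29, 0.24, 0], [-0.19, 0.32, 0], [-0.09, 0.37, 0], [0.03, 0.37, 0], [0.15, 0.35, 0]] 12.763
```

{"method": "apply_moves", "body": {"fingers": [0,0,0,0,0,0,0,0,0,0], "travel": [[-0.24,-0.28,0],[-0.32,-0.2,0],[-0.37,-0.08,0],[-0.37,0.03,0],[-0.35,0.14,0],[-0.29,0.24,0],[-0.19,0.32,0],[-0.09,0.37,0],[0.03,0.37,0],[0.15,0.35,0]], "rotation": [[0,0,0],[0,0,0],[0,0,0],[0,0,0],[0,0,0],[0,0,0],[0,0,0],[0,0,0],[0,0,0],[0,0,0]]}}

```text
time: 10.15
tool_pos: [0.6385, -0.0513, 0.1789]
tcp_rot: [0.549, 3.089, -0.001]
wrist_force: [-1.5, -0.6, 9.3]
width: 0.259
grip_force: 40.1
```

```bash
python3 look.py;python3 gen.py $(yes .295|head -10);python3 gen.py $(yes .295|head -10)
```

```text
t 10.200 tab 0.056 rel gate -0.120 peak 59 tcp [ 0.6376 -0.0481  0.1789] F [ 0.3  2.6 10. ]
[[0.22, 0.27, 0], [0.3, 0.19, 0], [0.34, 0.1, 0], [0.35, -0.0, 0], [0.34, -0.11, 0], [0.29, -0.2, 0], [0.22, -0.28, 0], [0.13, -0.32, 0], [0.03, -0.36, 0], [-0.08, -0.34, 0]] 15.713
[[-0.17, -0.31, 0], [-0.25, -0.24, 0], [-0.32, -0.16, 0], [-0.34, -0.07, 0], [-0.35, 0.04, 0], [-0.33, 0.14, 0], [-0.27, 0.23, 0], [-0.19, 0.3, 0], [-0.09, 0.34, 0], [0.01, 0.35, 0]] 18.663
```

{"method": "apply_moves", "body": {"fingers": [0,0,0,0,0,0,0,0,0,0], "travel": [[0.22,0.27,0],[0.3,0.19,0],[0.34,0.1,0],[0.35,0,0],[0.34,-0.11,0],[0.29,-0.2,0],[0.22,-0.28,0],[0.13,-0.32,0],[0.03,-0.36,0],[-0.08,-0.34,0]], "rotation": [[0,0,0],[0,0,0],[0,0,0],[0,0,0],[0,0,0],[0,0,0],[0,0,0],[0,0,0],[0,0,0],[0,0,0]]}}

```text
time: 11.2
tool_pos: [0.5191, -0.0646, 0.1789]
tcp_rot: [0.548, 3.089, -0.0]
wrist_force: [5.1, 1.0, 5.3]
width: 0.266
grip_force: 39.8
```

```bash
python3 look.py
```

```text
t 11.250 tab -0.785 rel gate -0.961 peak 61 tcp [ 0.5196 -0.067   0.1789] F [ 1.1 -2.2  6.4]
```

{"method": "apply_moves", "body": {"fingers": [0,0,0,0,0,0,0,0,0,0], "travel": [[-0.17,-0.31,0],[-0.25,-0.24,0],[-0.32,-0.16,0],[-0.34,-0.07,0],[-0.35,0.04,0],[-0.33,0.14,0],[-0.27,0.23,0],[-0.19,0.3,0],[-0.09,0.34,0],[0.01,0.35,0]], "rotation": [[0,0,0],[0,0,0],[0,0,0],[0,0,0],[0,0,0],[0,0,0],[0,0,0],[0,0,0],[0,0,0],[0,0,0]]}}

```text
time: 12.25
tool_pos: [0.6384, -0.0744, 0.1788]
tcp_rot: [0.55, 3.09, -0.001]
wrist_force: [-2.1, 0.6, 9.6]
width: 0.262
grip_force: 40.2
```

```bash
python3 look.py;python3 gen.py $(yes .295|head -12);python3 gen.py $(yes .295|head -12)
```

```text
t 12.300 tab -1.341 rel gate -1.517 peak 162 tcp [ 0.6387 -0.0715  0.1789] F [0.4 1.6 8.8]
[[0.1, 0.34, 0], [0.21, 0.29, 0], [0.27, 0.21, 0], [0.33, 0.13, 0], [0.35, 0.03, 0], [0.35, -0.08, 0], [0.31, -0.17, 0], [0.24, -0.26, 0], [0.16, -0.31, 0], [0.06, -0.35, 0], [-0.05, -0.35, 0], [-0.14, -0.32, 0]] 22.203
[[-0.23, -0.27, 0], [-0.3, -0.19, 0], [-0.34, -0.09, 0], [-0.35, 0.01, 0], [-0.34, 0.11, 0], [-0.28, 0.21, 0], [-0.22, 0.28, 0], [-0.12, 0.33, 0], [-0.03, 0.35, 0], [0.08, 0.34, 0], [0.18, 0.31, 0], [0.25, 0.24, 0]] 25.743
```

{"method": "apply_moves", "body": {"fingers": [0,0,0,0,0,0,0,0,0,0,0,0], "travel": [[0.1,0.34,0],[0.21,0.29,0],[0.27,0.21,0],[0.33,0.13,0],[0.35,0.03,0],[0.35,-0.08,0],[0.31,-0.17,0],[0.24,-0.26,0],[0.16,-0.31,0],[0.06,-0.35,0],[-0.05,-0.35,0],[-0.14,-0.32,0]], "rotation": [[0,0,0],[0,0,0],[0,0,0],[0,0,0],[0,0,0],[0,0,0],[0,0,0],[0,0,0],[0,0,0],[0,0,0],[0,0,0],[0,0,0]]}}

```text
time: 13.5
tool_pos: [0.5207, -0.0769, 0.1789]
tcp_rot: [0.549, 3.088, -0.0]
wrist_force: [5.6, 0.7, 5.4]
width: 0.258
grip_force: 39.8
```

{"method": "apply_moves", "body": {"fingers": [0,0,0,0,0,0,0,0,0,0,0,0], "travel": [[-0.23,-0.27,0],[-0.3,-0.19,0],[-0.34,-0.09,0],[-0.35,0.01,0],[-0.34,0.11,0],[-0.28,0.21,0],[-0.22,0.28,0],[-0.12,0.33,0],[-0.03,0.35,0],[0.08,0.34,0],[0.18,0.31,0],[0.25,0.24,0]], "rotation": [[0,0,0],[0,0,0],[0,0,0],[0,0,0],[0,0,0],[0,0,0],[0,0,0],[0,0,0],[0,0,0],[0,0,0],[0,0,0],[0,0,0]]}}

```text
time: 14.7
tool_pos: [0.6289, -0.0283, 0.1788]
tcp_rot: [0.549, 3.09, -0.0]
wrist_force: [-1.8, -1.6, 10.4]
width: 0.261
grip_force: 40.2
```

```bash
python3 look.py 1;python3 gen.py $(yes .295|head -12);python3 gen.py $(yes .295|head -12)
```

```text
t 14.750 tab 0.162 rel gate -0.014 peak 78 tcp [ 0.627  -0.0261  0.1789] F [-1.7  2.   9.6]
  net p 0.58 ang -2.417 r 0.156
[[0.32, 0.15, 0], [0.35, 0.06, 0], [0.35, -0.04, 0], [0.32, -0.15, 0], [0.26, -0.23, 0], [0.19, -0.3, 0], [0.09, -0.34, 0], [-0.01, -0.36, 0], [-0.12, -0.33, 0], [-0.2, -0.29, 0], [-0.28, -0.21, 0], [-0.33, -0.12, 0]] 29.283
[[-0.36, -0.02, 0], [-0.34, 0.08, 0], [-0.3, 0.18, 0], [-0.24, 0.26, 0], [-0.16, 0.31, 0], [-0.05, 0.35, 0], [0.05, 0.35, 0], [0.15, 0.32, 0], [0.23, 0.26, 0], [0.3, 0.19, 0], [0.34, 0.09, 0], [0.36, -0.02, 0]] 32.823
```

{"method": "apply_moves", "body": {"fingers": [0,0,0,0,0,0,0,0,0,0,0,0], "travel": [[0.32,0.15,0],[0.35,0.06,0],[0.35,-0.04,0],[0.32,-0.15,0],[0.26,-0.23,0],[0.19,-0.3,0],[0.09,-0.34,0],[-0.01,-0.36,0],[-0.12,-0.33,0],[-0.2,-0.29,0],[-0.28,-0.21,0],[-0.33,-0.12,0]], "rotation": [[0,0,0],[0,0,0],[0,0,0],[0,0,0],[0,0,0],[0,0,0],[0,0,0],[0,0,0],[0,0,0],[0,0,0],[0,0,0],[0,0,0]]}}

```text
time: 16.0
tool_pos: [0.548, -0.1142, 0.1788]
tcp_rot: [0.55, 3.088, 0.003]
wrist_force: [3.5, 6.8, 7.9]
width: 0.263
grip_force: 40.1
```

{"method": "apply_moves", "body": {"fingers": [0,0,0,0,0,0,0,0,0,0,0,0], "travel": [[-0.36,-0.02,0],[-0.34,0.08,0],[-0.3,0.18,0],[-0.24,0.26,0],[-0.16,0.31,0],[-0.05,0.35,0],[0.05,0.35,0],[0.15,0.32,0],[0.23,0.26,0],[0.3,0.19,0],[0.34,0.09,0],[0.36,-0.02,0]], "rotation": [[0,0,0],[0,0,0],[0,0,0],[0,0,0],[0,0,0],[0,0,0],[0,0,0],[0,0,0],[0,0,0],[0,0,0],[0,0,0],[0,0,0]]}}

```text
time: 17.2
tool_pos: [0.5885, -0.0031, 0.1788]
tcp_rot: [0.548, 3.09, 0.001]
wrist_force: [-0.6, -1.2, 9.0]
width: 0.263
grip_force: 40.3
```

```bash
python3 look.py 1;cp st.json st_bak.json;python3 gen.py $(yes .295|head -7) .22 .12 .05
```

```text
t 17.250 tab -0.776 rel gate -0.952 peak 75 tcp [ 0.5855 -0.0029  0.1788] F [-3.   2.4 10.3]
  net p 0.66 ang 2.738 r 0.147
  net p 0.31 ang 0.008 r 0.086
[[0.33, -0.12, 0], [0.28, -0.21, 0], [0.21, -0.28, 0], [0.12, -0.33, 0], [0.02, -0.35, 0], [-0.08, -0.34, 0], [-0.18, -0.31, 0], [-0.19, -0.18, 0], [-0.12, -0.08, 0], [-0.05, -0.03, 0]] 35.278
```

```bash
cp st_bak.json st.json; for i in 1 2 3 4 5 6 7;do python3 gen.py $(yes .2992|head -12);done
```

```text
[[0.33, -0.12, 0], [0.29, -0.21, 0], [0.21, -0.29, 0], [0.12, -0.34, 0], [0.01, -0.36, 0], [-0.09, -0.34, 0], [-0.2, -0.3, 0], [-0.27, -0.24, 0], [-0.33, -0.14, 0], [-0.35, -0.04, 0], [-0.35, 0.07, 0], [-0.32, 0.17, 0]] 36.414
[[-0.25, 0.25, 0], [-0.17, 0.32, 0], [-0.06, 0.35, 0], [0.04, 0.36, 0], [0.14, 0.32, 0], [0.24, 0.27, 0], [0.3, 0.19, 0], [0.35, 0.09, 0], [0.36, -0.01, 0], [0.33, -0.12, 0], [0.29, -0.21, 0], [0.21, -0.29, 0]] 40.004
[[0.12, -0.34, 0], [0.01, -0.36, 0], [-0.09, -0.34, 0], [-0.2, -0.3, 0], [-0.27, -0.24, 0], [-0.33, -0.14, 0], [-0.35, -0.04, 0], [-0.35, 0.07, 0], [-0.32, 0.17, 0], [-0.25, 0.25, 0], [-0.17, 0.32, 0], [-0.06, 0.35, 0]] 43.595
[[0.04, 0.36, 0], [0.14, 0.32, 0], [0.24, 0.27, 0], [0.3, 0.19, 0], [0.35, 0.09, 0], [0.36, -0.01, 0], [0.33, -0.12, 0], [0.29, -0.21, 0], [0.21, -0.29, 0], [0.12, -0.34, 0], [0.01, -0.36, 0], [-0.09, -0.34, 0]] 47.185
[[-0.2, -0.3, 0], [-0.27, -0.24, 0], [-0.33, -0.14, 0], [-0.35, -0.04, 0], [-0.35, 0.07, 0], [-0.32, 0.17, 0], [-0.25, 0.25, 0], [-0.17, 0.32, 0], [-0.06, 0.35, 0], [0.04, 0.36, 0], [0.14, 0.32, 0], [0.24, 0.27, 0]] 50.775
[[0.3, 0.19, 0], [0.35, 0.09, 0], [0.36, -0.01, 0], [0.33, -0.12, 0], [0.29, -0.21, 0], [0.21, -0.29, 0], [0.12, -0.34, 0], [0.01, -0.36, 0], [-0.09, -0.34, 0], [-0.2, -0.3, 0], [-0.27, -0.24, 0], [-0.33, -0.14, 0]] 54.366
[[-0.35, -0.04, 0], [-0.35, 0.07, 0], [-0.32, 0.17, 0], [-0.25, 0.25, 0], [-0.17, 0.32, 0], [-0.06, 0.35, 0], [0.04, 0.36, 0], [0.14, 0.32, 0], [0.24, 0.27, 0], [0.3, 0.19, 0], [0.35, 0.09, 0], [0.36, -0.01, 0]] 57.956
```

{"method": "apply_moves", "body": {"fingers": [0,0,0,0,0,0,0,0,0,0,0,0], "travel": [[0.33,-0.12,0],[0.29,-0.21,0],[0.21,-0.29,0],[0.12,-0.34,0],[0.01,-0.36,0],[-0.09,-0.34,0],[-0.2,-0.3,0],[-0.27,-0.24,0],[-0.33,-0.14,0],[-0.35,-0.04,0],[-0.35,0.07,0],[-0.32,0.17,0]], "rotation": [[0,0,0],[0,0,0],[0,0,0],[0,0,0],[0,0,0],[0,0,0],[0,0,0],[0,0,0],[0,0,0],[0,0,0],[0,0,0],[0,0,0]]}}

```text
time: 18.5
tool_pos: [0.5966, -0.1205, 0.1788]
tcp_rot: [0.551, 3.091, 0.003]
wrist_force: [-1.7, 7.3, 12.2]
width: 0.265
grip_force: 40.4
```

{"method": "apply_moves", "body": {"fingers": [0,0,0,0,0,0,0,0,0,0,0,0], "travel": [[-0.25,0.25,0],[-0.17,0.32,0],[-0.06,0.35,0],[0.04,0.36,0],[0.14,0.32,0],[0.24,0.27,0],[0.3,0.19,0],[0.35,0.09,0],[0.36,-0.01,0],[0.33,-0.12,0],[0.29,-0.21,0],[0.21,-0.29,0]], "rotation": [[0,0,0],[0,0,0],[0,0,0],[0,0,0],[0,0,0],[0,0,0],[0,0,0],[0,0,0],[0,0,0],[0,0,0],[0,0,0],[0,0,0]]}}

```text
time: 19.7
tool_pos: [0.5382, -0.0186, 0.1789]
tcp_rot: [0.547, 3.09, -0.0]
wrist_force: [1.3, -3.1, 8.3]
width: 0.256
grip_force: 40.2
```

{"method": "apply_moves", "body": {"fingers": [0,0,0,0,0,0,0,0,0,0,0,0], "travel": [[0.12,-0.34,0],[0.01,-0.36,0],[-0.09,-0.34,0],[-0.2,-0.3,0],[-0.27,-0.24,0],[-0.33,-0.14,0],[-0.35,-0.04,0],[-0.35,0.07,0],[-0.32,0.17,0],[-0.25,0.25,0],[-0.17,0.32,0],[-0.06,0.35,0]], "rotation": [[0,0,0],[0,0,0],[0,0,0],[0,0,0],[0,0,0],[0,0,0],[0,0,0],[0,0,0],[0,0,0],[0,0,0],[0,0,0],[0,0,0]]}}

```text
time: 20.9
tool_pos: [0.635, -0.086, 0.1788]
tcp_rot: [0.55, 3.091, -0.0]
wrist_force: [-3.4, 1.0, 10.1]
width: 0.254
grip_force: 40.3
```

{"method": "apply_moves", "body": {"fingers": [0,0,0,0,0,0,0,0,0,0,0,0], "travel": [[0.04,0.36,0],[0.14,0.32,0],[0.24,0.27,0],[0.3,0.19,0],[0.35,0.09,0],[0.36,-0.01,0],[0.33,-0.12,0],[0.29,-0.21,0],[0.21,-0.29,0],[0.12,-0.34,0],[0.01,-0.36,0],[-0.09,-0.34,0]], "rotation": [[0,0,0],[0,0,0],[0,0,0],[0,0,0],[0,0,0],[0,0,0],[0,0,0],[0,0,0],[0,0,0],[0,0,0],[0,0,0],[0,0,0]]}}

```text
time: 22.1
tool_pos: [0.5192, -0.0678, 0.1789]
tcp_rot: [0.548, 3.088, -0.0]
wrist_force: [5.5, 0.6, 5.4]
width: 0.26
grip_force: 39.8
```

{"method": "apply_moves", "body": {"fingers": [0,0,0,0,0,0,0,0,0,0,0,0], "travel": [[-0.2,-0.3,0],[-0.27,-0.24,0],[-0.33,-0.14,0],[-0.35,-0.04,0],[-0.35,0.07,0],[-0.32,0.17,0],[-0.25,0.25,0],[-0.17,0.32,0],[-0.06,0.35,0],[0.04,0.36,0],[0.14,0.32,0],[0.24,0.27,0]], "rotation": [[0,0,0],[0,0,0],[0,0,0],[0,0,0],[0,0,0],[0,0,0],[0,0,0],[0,0,0],[0,0,0],[0,0,0],[0,0,0],[0,0,0]]}}

```text
time: 23.3
tool_pos: [0.6321, -0.0336, 0.1789]
tcp_rot: [0.549, 3.089, 0.0]
wrist_force: [-0.8, 0.3, 9.8]
width: 0.259
grip_force: 40.3
```

{"method": "apply_moves", "body": {"fingers": [0,0,0,0,0,0,0,0,0,0,0,0], "travel": [[0.3,0.19,0],[0.35,0.09,0],[0.36,-0.01,0],[0.33,-0.12,0],[0.29,-0.21,0],[0.21,-0.29,0],[0.12,-0.34,0],[0.01,-0.36,0],[-0.09,-0.34,0],[-0.2,-0.3,0],[-0.27,-0.24,0],[-0.33,-0.14,0]], "rotation": [[0,0,0],[0,0,0],[0,0,0],[0,0,0],[0,0,0],[0,0,0],[0,0,0],[0,0,0],[0,0,0],[0,0,0],[0,0,0],[0,0,0]]}}

```text
time: 24.5
tool_pos: [0.5458, -0.1129, 0.1788]
tcp_rot: [0.551, 3.088, 0.003]
wrist_force: [4.7, 6.3, 7.5]
width: 0.266
grip_force: 40.1
```

{"method": "apply_moves", "body": {"fingers": [0,0,0,0,0,0,0,0,0,0,0,0], "travel": [[-0.35,-0.04,0],[-0.35,0.07,0],[-0.32,0.17,0],[-0.25,0.25,0],[-0.17,0.32,0],[-0.06,0.35,0],[0.04,0.36,0],[0.14,0.32,0],[0.24,0.27,0],[0.3,0.19,0],[0.35,0.09,0],[0.36,-0.01,0]], "rotation": [[0,0,0],[0,0,0],[0,0,0],[0,0,0],[0,0,0],[0,0,0],[0,0,0],[0,0,0],[0,0,0],[0,0,0],[0,0,0],[0,0,0]]}}

```text
time: 25.7
tool_pos: [0.5885, -0.0031, 0.1789]
tcp_rot: [0.548, 3.09, 0.001]
wrist_force: [0.2, -2.4, 10.3]
width: 0.262
grip_force: 40.4
```

```bash
python3 look.py 1
```

```text
t 25.750 tab 2.476 rel gate 2.300 peak 96 tcp [ 0.5855 -0.0029  0.1788] F [-3.2  2.2  9.8]
  net p 0.56 ang 2.455 r 0.142
```

```bash
python3 gen.py $(yes .2992|head -9) .22 .12 .05
```

```text
[[0.33, -0.12, 0], [0.29, -0.21, 0], [0.21, -0.29, 0], [0.12, -0.34, 0], [0.01, -0.36, 0], [-0.09, -0.34, 0], [-0.2, -0.3, 0], [-0.27, -0.24, 0], [-0.33, -0.14, 0], [-0.26, -0.04, 0], [-0.14, 0.01, 0], [-0.06, 0.0, 0]] 61.039
```

{"method": "apply_moves", "body": {"fingers": [0,0,0,0,0,0,0,0,0,0,0,0], "travel": [[0.33,-0.12,0],[0.29,-0.21,0],[0.21,-0.29,0],[0.12,-0.34,0],[0.01,-0.36,0],[-0.09,-0.34,0],[-0.2,-0.3,0],[-0.27,-0.24,0],[-0.33,-0.14,0],[-0.26,-0.04,0],[-0.14,0.01,0],[-0.06,0,0]], "rotation": [[0,0,0],[0,0,0],[0,0,0],[0,0,0],[0,0,0],[0,0,0],[0,0,0],[0,0,0],[0,0,0],[0,0,0],[0,0,0],[0,0,0]]}}

```text
time: 27.0
tool_pos: [0.5671, -0.1216, 0.1788]
tcp_rot: [0.55, 3.089, 0.003]
wrist_force: [1.7, 4.0, 9.6]
width: 0.26
grip_force: 40.3
```

```bash
for i in 1 2 3 ;do python3 look.py 1;done
```

```text
t 27.050 tab -1.111 rel gate -1.287 peak 155 tcp [ 0.5673 -0.1216  0.1788] F [0.8 3.6 9.8]
  net p 0.65 ang -1.099 r 0.165
t 27.150 tab -0.934 rel gate -1.110 peak 137 tcp [ 0.5667 -0.1214  0.1788] F [0.7 3.3 7.8]
  net p 0.60 ang -0.923 r 0.161
t 27.250 tab -0.806 rel gate -0.982 peak 125 tcp [ 0.5664 -0.1214  0.1788] F [0.5 4.2 8.7]
```

{"method": "apply_moves", "body": {"fingers": [0,0,0,0,0,0,0,0,0,0,0,0], "travel": [[0,0,0],[0,0,0],[0,0,0],[0,0,0],[0,0,0],[0,0,0],[0,0,0],[0,0,0],[0,0,0],[0,0,0],[0,0,0],[0,0,0]], "rotation": [[0,0,0],[0,0,0],[0,0,0],[0,0,0],[0,0,0],[0,0,0],[0,0,0],[0,0,0],[0,0,0],[0,0,0],[0,0,0],[0,0,0]]}}

```text
time: 28.5
tool_pos: [0.5662, -0.1213, 0.1788]
tcp_rot: [0.549, 3.09, 0.002]
wrist_force: [1.2, 2.6, 9.2]
width: 0.257
grip_force: 40.3
```

```bash
for i in 1 2 ;do python3 look.py 1;done
python3 - <<'E'
from h import *
A=[cv2.resize(read_camera(n)["image"][140:280,180:345,::-1],(400,340),interpolation=2) for n in("side","top")]
cv2.imwrite("pics/p1.png",np.hstack(A))
E
```

```text
t 28.550 tab 0.092 rel gate -0.084 peak 148 tcp [ 0.5662 -0.1213  0.1788] F [1.2 2.9 8.8]
  net p 0.85 ang 0.075 r 0.156
t 28.650 tab 0.100 rel gate -0.076 peak 149 tcp [ 0.5662 -0.1213  0.1788] F [0.6 3.2 8.9]
  net p 0.87 ang 0.104 r 0.154
```

View pics/p1.png

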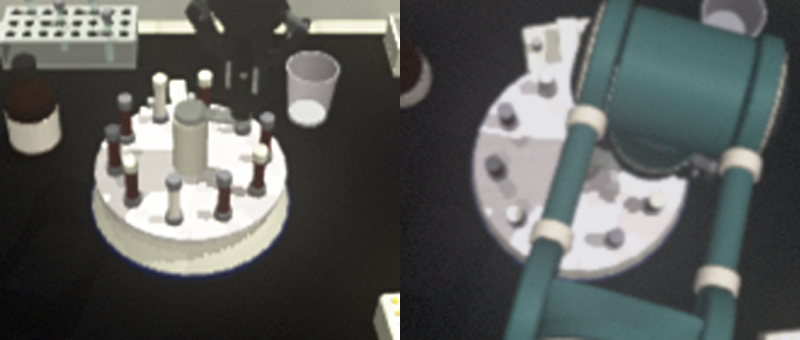

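The tab (178,90 in the side panel; 555,45 in the top panel) stands between the pins, slightly on the clockwise side. I'll measure it precisely in the top view.

Run:
```python
from look import *
tab()
c=read_camera("top");cv2.imwrite("pics/tt.png",cv2.resize(c["image"][135:185,220:280,::-1],(720,600),interpolation=2))
T=c["extrinsics"]
for an in(.05,.1,.15):
    q=T[:3,:3]@[.577+.15*np.cos(an),-.0635+.15*np.sin(an),.066]+T[:3,3];u=np.array([c["fx"]*q[0]/q[2]+c["cx"],c["fy"]*q[1]/q[2]+c["cy"]]);print(an,u,(u-[220,135])*12)
```

```text
t 28.850 tab 0.112 rel gate -0.064 peak 151 tcp [ 0.5662 -0.1213  0.1788] F [0.2 3.8 9.7]
  net p 0.64 ang 0.077 r 0.166
0.05 [251.99621529 153.20370219] [383.9545835  218.44442625]
0.1 [249.26300373 153.3509591 ] [351.15604476 220.21150925]
0.15 [246.53993006 153.63066689] [318.47916068 223.56800274]
```

View pics/tt.png

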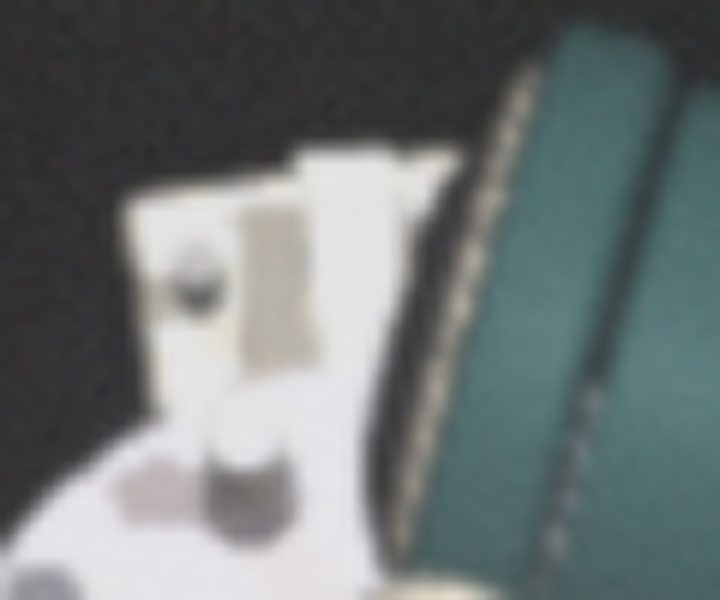

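```bash
cat > sim.py <<'E'
import numpy as np
from scipy.optimize import least_squares
def sim(wc,dt,J,f,a0,w0,T,lag=.03,c=.01,d=.001):
    h=.002;a,w,v=a0,w0,wc[0] if w0 else 0.;o=[]
    for i in range(int(T/h)):
        k=int(i*h/dt);u=wc[k] if k<len(wc) else 0;v+=(u-v)*h/lag
        t=c*(v-w)-d*w
        if w==0 and abs(t)<f: pass
        else:
            s=np.sign(w) if w else np.sign(t);n=w+h*(t-f*s)/J
            w=0. if w*n<0 else n
        a+=w*h;o.append(a)
    return np.array(o),h
st=[0]+[2.992]*24+[2.2,2.2,1.2,1.2,.5,.5] if 0 else None
prof=[2.992,0,0]+[2.992]*18+[2.2]*2+[1.2]*2+[.5]*2   # 0.05 s slots from 25.70
def res(p):
    o,h=sim(prof,.05,p[0],p[1],2.466-.11,2.2,3.1)
    return np.r_[[o[int(t/h)] for t in(.05,1.35,1.45,1.55,3.0)]-np.array([2.466,5.172,5.349,5.477,6.385]),(p[1]/.0055-1)*.02]
r=least_squares(res,[.013,.0055],x_scale=[.01,.005],diff_step=.02);print(r.x,np.round(r.fun,3))
for J,f in(r.x,(.013,.0055),(.011,.006)):
    for p in([3.],[3,1],[3,2],[3,3],[3,3,1]):
        o,_=sim(p,.1,J,f,0,0,2);print(round(J,4),round(f,4),p,round(o[-1],3))
E
python3 sim.py; cp st.json st2.json; python3 gen.py .3 .2 0;cp st2.json st.json;python3 gen.py .3 .1 0
```

```text
[0.01172171 0.00457848] [ 0.005 -0.008 -0.01   0.018 -0.001 -0.003]
0.0117 0.0046 [3.0] 0.048
0.0117 0.0046 [3, 1] 0.078
0.0117 0.0046 [3, 2] 0.116
0.0117 0.0046 [3, 3] 0.16
0.0117 0.0046 [3, 3, 1] 0.205
0.013 0.0055 [3.0] 0.036
0.013 0.0055 [3, 1] 0.06
0.013 0.0055 [3, 2] 0.091
0.013 0.0055 [3, 3] 0.128
0.013 0.0055 [3, 3, 1] 0.165
0.011 0.006 [3.0] 0.037
0.011 0.006 [3, 1] 0.062
0.011 0.006 [3, 2] 0.094
0.011 0.006 [3, 3] 0.131
0.011 0.006 [3, 3, 1] 0.17
[[-0.34, 0.1, 0], [-0.21, 0.12, 0], [-0.0, 0.0, 0]] 61.539
[[-0.34, 0.1, 0], [-0.11, 0.06, 0], [-0.0, -0.0, 0]] 61.439
```

{"method": "apply_moves", "body": {"fingers": [0,0,0,0,0,0,0,0,0,0,0], "travel": [[-0.34,0.1,0],[-0.11,0.06,0],[0,0,0],[0,0,0],[0,0,0],[0,0,0],[0,0,0],[0,0,0],[0,0,0],[0,0,0],[0,0,0]], "rotation": [[0,0,0],[0,0,0],[0,0,0],[0,0,0],[0,0,0],[0,0,0],[0,0,0],[0,0,0],[0,0,0],[0,0,0],[0,0,0]]}}

```text
time: 30.05
tool_pos: [0.5896, -0.1219, 0.1788]
tcp_rot: [0.549, 3.091, 0.001]
wrist_force: [0.4, 2.3, 10.3]
width: 0.261
grip_force: 40.3
```

```bash
python3 look.py 1;python3 look.py 1
```

```text
t 30.100 tab 0.185 rel gate 0.009 peak 156 tcp [ 0.5897 -0.1218  0.1789] F [-1.1  2.6  9.7]
  net p 0.56 ang 0.128 r 0.148
t 30.200 tab 0.185 rel gate 0.009 peak 156 tcp [ 0.5897 -0.1219  0.1789] F [0.5 1.9 9.9]
  net p 0.68 ang 0.176 r 0.154
```

{"method": "apply_moves", "body": {"fingers": [0,0,0,1,1,1,1,1,1,1,1,1], "travel": [[0,0,0],[0,0,0],[0,0,0],[0,0,0],[0,0,0],[0,0,0],[0,0,0],[0,0,0],[0,0,-0.4],[0,0,-0.6],[0,0,-0.8],[0,0,-0.8]], "rotation": [[0,0,0],[0,0,0],[0,0,0],[0,0,0],[0,0,0],[0,0,0],[0,0,0],[0,0,0],[0,0,0],[0,0,0],[0,0,0],[0,0,0]]}}

```text
time: 31.45
tool_pos: [0.5878, -0.1222, 0.3069]
tcp_rot: [-0.55, -3.091, -0.0]
wrist_force: [1.5, 0.4, 0.2]
width: 0.999
grip_force: 0.0
```

{"method": "apply_moves", "body": {"fingers": [1,1,1,1,1,1,1,1], "travel": [[0.8,0,0],[0.8,0,0],[0.8,0,0],[0.8,0,0],[0,0,0],[0,0,0],[0,0,0],[0,0,0]], "rotation": [[0,0,0],[0,0,0],[0,0,0],[0,0,0],[0,0,0],[0,0,0],[0,0,0],[0,0,0]]}}

```text
time: 32.25
tool_pos: [0.4392, -0.0675, 0.3064]
tcp_rot: [-0.55, -3.093, 0.0]
wrist_force: [0.1, -1.0, -0.0]
width: 1.001
grip_force: 0.0
```

```bash
python3 look.py 1
python3 - <<'E'
from h import *
A=[cv2.resize(read_camera(n)["image"][140:280,180:345,::-1],(400,340),interpolation=2) for n in("side","top")]
cv2.imwrite("pics/p2.png",np.hstack(A))
E
```

```text
t 32.300 tab 0.185 rel gate 0.009 peak 157 tcp [ 0.4391 -0.0675  0.3063] F [-0.5  0.1 -0.9]
  net p 0.85 ang 0.192 r 0.149
```

View pics/p2.png

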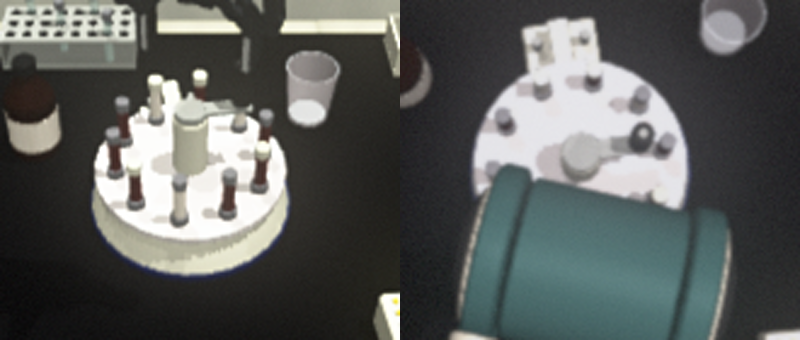

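The tab (558,45 in the top panel) stands centrally between the pins (537,45 and 584,38). The handle at (642,137) is free and the bystanders haven't moved. Handing in.

```bash
python3 -c "
from workcell import *
print(finish_job())"
```

```text
the job is handed in; nothing more can be done
None
```

I handed the job in; no verdict came back. By camera tracking, the carousel averaged about 2.19 rad/s (21 turns a minute) over an 8.5 s stretch and then stopped with its tab about 0.01 rad from the gate centre; the handle is released and the arm is clear.

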